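Take the tall bit caddy off its hidden keyhole screw

ROBOT

A 7-joint arm with a two-finger parallel gripper is mounted at the origin on a cart in front of the work surface, level with it; the furniture and walls round the work are solid. World frame = base frame: x ahead of the robot, y to its left, z up, the work surface at z = 0. Lengths are in m, angles in rad, forces in N, time in s.
With the tool pointing down it reaches from about 0.4 to 0.925 m from the base axis. Payload 5.6 kg.
Tool frame: the origin (TCP) lies on the centre line of the jaws, within the pads' length; the fingertips stand 11 mm ahead of it and the grasp point (between the pads) lies 8 mm behind it; z points along the fingers, y is the line along which they close (so a half turn about z gives the same grasp; the last joint's range is limited). The gripper opens to 85 mm and grips with 20 to 120 N. Pads are 22 mm wide; open, the fingers measure 114 mm over their backs; the gripper's body (76 mm by 85 mm) begins 54 mm behind the grasp point. The pads swing forward as they close: fully open they stand 13 mm farther back than shut.
Start: joints at [1.201, 0.468, -0.012, 1.603, 0.006, 1.071, -0.056], TCP at [0.209, -0.616, 0.242] pointing down, gripper open.
Joint ranges: [-2.53, 2.53], [-0.31, 2.02], [-1.57, 1.55], [0.28, 2.44], [-1.29, 4.43], [0.15, 1.84], [-2.92, 2.92]. Speed limits (rad/s): [2.57, 2.57, 3.14, 3.14, 3.14, 3.14, 3.14].

INTERFACE

Orientations are given as a unit quaternion [x, y, z, w].
In Python, from bench import monitor, eyes, r gives the robot as it stands.
- The arm moves only by the tool jog_arm, never from a script. Its argument "steps" is a list that holds one entry, the list of rows, each a list of 4 numbers: the shift along the world's x, y, z scaled (see below), then the turn about the world's z scaled (see below). A call has 1 to 12 rows; each row is the pose to reach, as a shift and turn from the pose commanded when the call began; what a row does not reach only later rows make up. The controller multiplies each number of a shift by 0.4 m and each number of a turn by pi/4 rad. A row lasts 1/8 s, in which the tool goes at most 62.5 mm and 10.7 degrees, less where a joint would pass 70% of its speed; a pose out of reach is approached as far as the arm can. A call with a number of a shift or a turn outside -1 to 1 is refused whole. A call with a gripper value outside its range is refused whole. "jaw" is the gripper's target within -1 to 1 (shut at 1, half-way at 0, fully open at -1), set as the call begins (left out, the last holds). The fingers move at their own pace and stop on an object; "force" is the grip in N (left out, the last holds). Time passes only in rows, so rows that repeat a pose let the fingers close. It gives the time, the measured TCP pose, the force, the opening and the grip force at its end, in the units of the state.
- monitor.read_state(): the state, without advancing time (a new reading comes with each control period).
- eyes.snapshot(name): name is "side" or "top"; returns a dict with "pixels" (384x512x3 uint8, red, green, blue), "mtx" (3x3 intrinsics, pixels), "extrinsics" (4x4, takes a point from camera to world coordinates). Camera axes: x right, y down, z forward; pixel columns grow to the right and rows downward; lengths in m; the calibration is good to about 2 mm. A picture is of the moment at which its call begins. There is no depth.
- r.close_job(): hands the job in; it is judged then, once.
The state is a dict: "t": time; "joints": joint angles; "joint_vel": joint speeds; "effort": joint torques, N m; "eef_pos": TCP position; "eef_rot": TCP orientation; "contact_force": force on the tool from outside, world axes, zero at the start; "moment": the same for the moment, N m; "width": opening from 0.0 (shut) to 1.0 (fully open); "grasp_force": force on a finger pad.
Only numpy, scipy, OpenCV 4.12 (cv2) and the standard library are available. Lean on these libraries where they do the work, as an engineer would, in place of code of your own. Each camera call takes 0.05 s, during which the arm holds its last target. There are 200 camera calls.

TASK

Take the taller of the two grey drill-bit caddies down from the upright tool board, without forcing it: it hangs on a screw by a keyhole in its back, so raise it until you feel it stop, ease it back down a little and draw it off towards you. Then stand it upright, right way up, in the middle of the square black rubber mat and let go of it only once it stands there. Leave the shorter caddy hanging and the other things where they are.

Things in the scene. Friction and masses are not known exactly. Their poses are not given: they have to be found in the camera images.
- tall_caddy_mid (a point): centre (half-way up) of the taller grey plastic wall caddy holding drill bits: 56 mm wide (y), 46 mm deep (x), 130 mm tall, flat parallel sides, 0.2 to 0.5 kg. Its -x is the front, +x the back that lies against the board, z up. The bits stand up to 12 mm above the rim, fixed in it. 
- short_caddy_mid (a point): centre (half-way up) of the shorter grey plastic wall caddy holding drill bits: 56 mm wide (y), 46 mm deep (x), 90 mm tall, flat parallel sides, 0.2 to 0.5 kg. Its -x is the front, +x the back that lies against the board, z up. The bits stand up to 12 mm above the rim, fixed in it. It stays hanging.
- tool_board: fixed upright plywood tool board on low wooden feet, 320 mm wide (its y), top edge 180 mm above the bench. Origin on the bench below the middle of its front face; its -x points out of that face, towards the robot, z up. The feet (18 mm high) stick out 30 mm in front of the face. The caddies' backs lie against the face; which one hangs left or right varies.
- screw_left (a point): where the left (+y) steel screw leaves the board's front face, 155 mm above the bench, 70 mm from the board's middle; shank 5 mm thick, flat head 12 mm wide and 4 mm thick, its outer face 11 mm from the board; hidden behind the caddy on it
- screw_right (a point): where the right (-y) steel screw leaves the board's front face, 155 mm above the bench, 70 mm from the board's middle; shank 5 mm thick, flat head 12 mm wide and 4 mm thick, its outer face 11 mm from the board; hidden behind the caddy on it
- mat_top (a point): centre of the upper face of a fixed square black rubber mat, 120 x 120 mm and 5 mm thick, flat on the bench
- box_screws: green cardboard box, 60x85x51 mm, bystander; origin at its underside
- wax_tin: round tan tin, 66 mm wide, 26 mm high, bystander; origin at its underside
- tape_measure: yellow tape measure, 35x90x66 mm, standing, bystander; origin at its underside
- drill_orange: orange and black cordless drill standing on its battery, 235x73x209 mm, bystander; origin at its underside
- tall_caddy: the tall caddy; origin at the centre of its underside. Closed keyhole in its back: a slot, below it an 18 mm square entry hole. The screw sits at the slot's top; lifted 29 to 64 mm (varies, unseen) the caddy meets a hard stop, the shank on the hole's lower edge. The head passes only 3.5 to 9.5 mm below that stop, within 3 mm sideways; then it draws off along the board's -x, free after 12 mm.
Not all that is in view belongs to the job. What is shaped like the tall_caddy but green is not meant.

How it is judged:
On the way:
1. the tall caddy is off its screw, drawn clear of the front of the board while upright and above the bench (x of tall_caddy_mid in the frame of tool_board below -0.045 m and height (world z) of tall_caddy_mid above 0.09 m and angle between tall_caddy_mid's own z axis and vertical below 0.35 rad), for 0.1 s.
At the end, for the whole second after the job is handed in: The tall caddy stands upright (within 0.08 rad) and at rest on the mat, its centre within 30 mm of the mat's centre, released; the short caddy still hangs on its screw (within 25 mm of its start) (horizontal distance between tall_caddy_mid and mat_top below 0.03 m and z of tall_caddy_mid in the frame of mat_top between 0.06 and 0.07 m and angle between tall_caddy_mid's own z axis and vertical below 0.08 rad and linear speed of tall_caddy below 0.02 m/s and contact force between the fingers and tall_caddy below 0.1 N and distance of short_caddy_mid from where it was at the start of the episode below 0.025 m); the robot touches nothing.
It fails at once if the tall caddy is forced against the board or its screw (over 30 N) (contact force between tall_caddy and tool_board above 30 N).
It fails at once if the tall caddy falls free (over 0.3 m/s, out of the fingers, in front of the board) (x of tall_caddy_mid in the frame of tool_board below -0.045 m and contact force between the fingers and tall_caddy below 0.05 N and linear speed of tall_caddy above 0.3 m/s).
It fails at once if the short caddy is taken off its screw or shifted by more than 25 mm (distance of short_caddy_mid from where it was at the start of the episode above 0.025 m).
It fails at once if a bystander is shifted by more than 40 mm (distance of any of box_screws, wax_tin, tape_measure, drill_orange from where it was at the start of the episode above 0.04 m).
It also fails if it takes over 42 s, if anything falls off the work surface, if the arm or the gripper's body presses on something with over 40 N, if the wrist force passes 120 N, or if a joint passes its speed limit or range.

## Working session

There is one attempt and no reset: what is moved stays moved. The work goes in short steps, Python scripts to look and compute and a tool call to move; the robot and the scene stay as the last step left them, time stands still between calls to the robot, and variables do not carry over. Pictures are saved under pics/ and viewed, at most 10 in all, crops included, and the job is handed in when it is done.

Besides the shell and the picture viewer there is one more tool, called after "Call:" as a command line: name --argument value ..., lists and objects as JSON in quotes. jog_arm: Moves the arm, as the interface text tells. Its arguments: {"type":"object","properties":{"steps":{"type":"array","items":{"type":"array","items":{"type":"array","items":{"type":"number","minimum":-1,"maximum":1}}}},"jaw":{"type":"number"},"force":{"type":"number"}},"required":["steps"]}

```bash
mkdir -p pics; cat > h.py <<'E'
import numpy as np, cv2
from bench import monitor, eyes, r
def snap(n,f,crop=None,s=1):
    d=eyes.snapshot(n); np.savez(f'cal_{n}.npz',m=d['mtx'],e=d['extrinsics'])
    im=d['pixels'][:,:,::-1].copy(); cv2.imwrite(f'raw_{f}.png',im)
    if crop: im=im[crop[1]:crop[3],crop[0]:crop[2]]
    cv2.imwrite(f'pics/{f}.png',cv2.resize(im,None,fx=s,fy=s,interpolation=cv2.INTER_CUBIC)); return d
def ray(n,u,v):
    c=np.load(f'cal_{n}.npz');e=c['e'];k=e[:3,:3]@np.linalg.inv(c['m'])@[u,v,1.];return e[:3,3],k
def at(n,u,v,ax,val):
    o,k=ray(n,u,v);return o+k*(val-o[ax])/k[ax]
def proj(n,p):
    c=np.load(f'cal_{n}.npz');e=c['e'];q=c['m']@(e[:3,:3].T@(np.array(p)-e[:3,3]));return q[:2]/q[2]
E
python3 - <<'E'
from h import *
for n in('side','top'):
    d=snap(n,n+'1',s=1.5); print(d['extrinsics'].round(3),d['mtx'].round(1))
print(monitor.read_state())
E
```

```text
[[-0.998 -0.048  0.039  0.511]
 [-0.058  0.518 -0.853  1.205]
 [ 0.021 -0.854 -0.52   0.817]
 [ 0.     0.     0.     1.   ]] [[428.    0.  252.9]
 [  0.  428.  190.1]
 [  0.    0.    1. ]]
[[ 0.053 -0.977  0.207  0.335]
 [-0.999 -0.053  0.006  0.031]
 [ 0.005 -0.207 -0.978  1.243]
 [ 0.     0.     0.     1.   ]] [[365.6   0.  258.2]
 [  0.  365.6 190.3]
 [  0.    0.    1. ]]
{'t': 0.1, 'joints': array([ 1.20101032,  0.4683053 , -0.01156634,  1.60355212,  0.00598147,
        1.07138863, -0.05629893]), 'joint_vel': array([-0.00139343, -0.00330772, -0.00013602, -0.00155477, -0.00040212,
        0.00032188,  0.00068675]), 'effort': array([ 1.47221788e-03, -5.33514082e+01,  2.16378656e-02, -2.51964748e+01,
        1.14685966e-02,  4.26714178e-03, -9.54908643e-06]), 'eef_pos': array([ 0.20841487, -0.61516222,  0.24141451]), 'eef_rot': array([ 9.86689228e-01,  1.62615225e-01, -1.88871642e-04, -7.87255009e-04]), 'contact_force': array([-0.2845392 ,  0.14083167, -0.06708159]), 'moment': array([ 0.03679364, -0.02086377,  0.06815169]), 'grasp_force': 0.0, 'width': 0.9981942920916836}
```

View pics/side1.png

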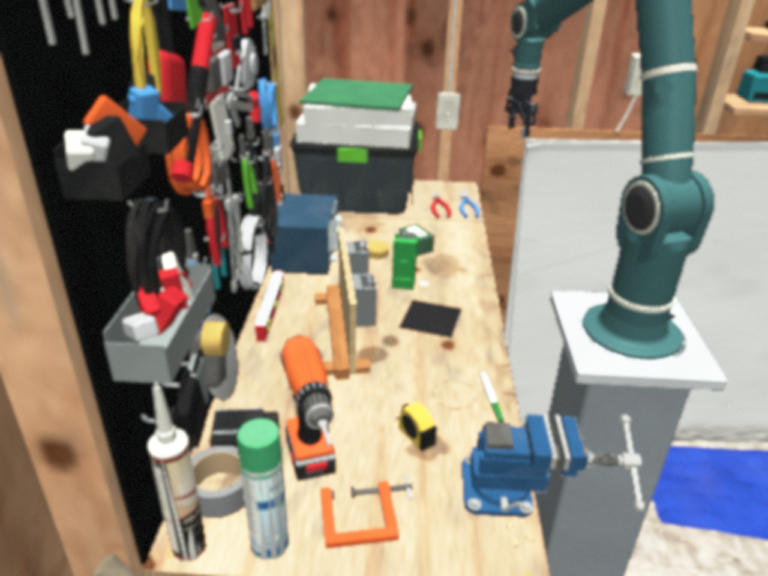

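View pics/top1.png

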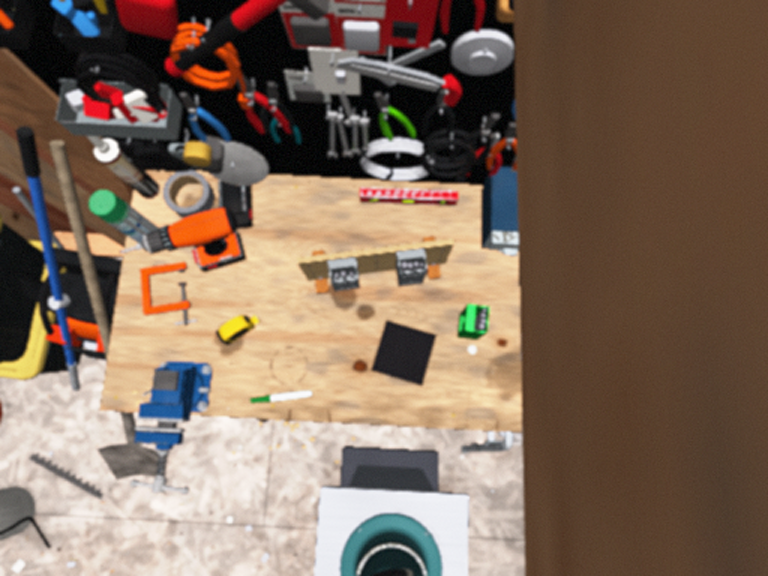

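Grey candidates hanging on the board: near (+y) at side (365,300)/top (343,273), far (−y) at side (358,255)/top (411,266). The green one at side (405,262) is the decoy. The near one looks taller, so I'll confirm that with a crop.

```bash
python3 - <<'E'
import cv2,numpy as np
a=cv2.imread('raw_side1.png')[140:260,205:325]; b=cv2.imread('raw_top1.png')[150:265,190:335]
a=cv2.resize(a,(600,600),interpolation=cv2.INTER_CUBIC)[:,:400]  # 5x
cv2.imwrite('pics/c1.png',a)
cv2.imwrite('pics/c2.png',cv2.resize(b,None,fx=5,fy=5,interpolation=cv2.INTER_CUBIC))
E
```

```text
(no output)
```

View pics/c1.png

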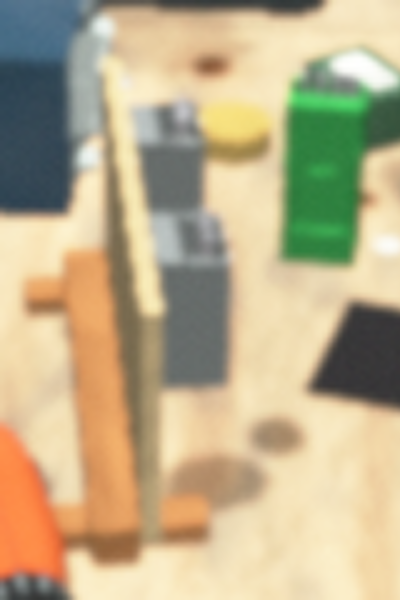

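View pics/c2.png

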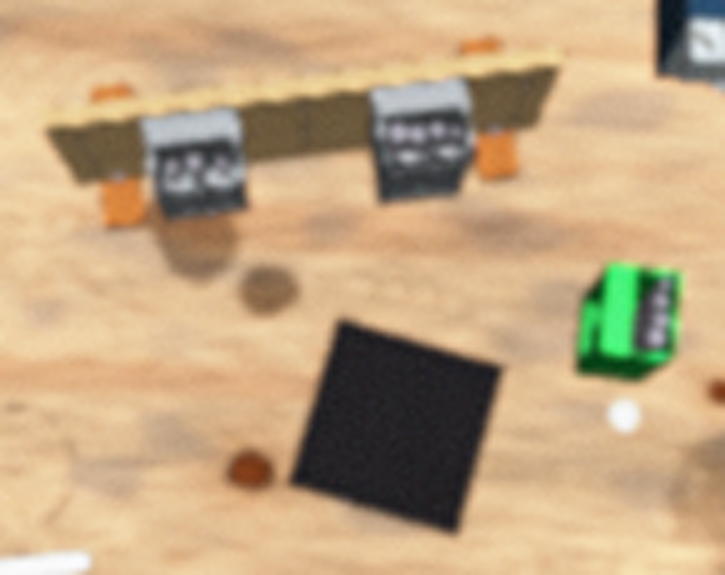

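```bash
cat > g.py <<'E'
from h import *
T=lambda u,v,z:at('top',190+u/5,150+v/5,2,z)
S=lambda u,v,ax,val:at('side',205+u/5,140+v/5,ax,val)
E
python3 - <<'E'
from g import *
np.set_printoptions(precision=4,suppress=True)
A,B=T(50,130,.18),T(558,68,.18);print('board top front',A,B,np.linalg.norm(A-B))
M=[T(*p,.005) for p in((342,320),(502,367),(457,532),(292,483))];print('mat',np.mean(M,0),M)
# same by side: board near/far top front corner
print('side board',S(162,312,2,.18),S(112,55,2,.18))
d=(A-B)/np.linalg.norm(A-B); n=np.array([-d[1],d[0],0]);n*=-np.sign(n[0]);mid=(A+B)/2
print('dir',d,'n',n,'mid',mid)
# caddy side (near): plane y' = const: left caddy at ~+70+28 along d from mid
for nm,yy,pts in(('near',.098,[(160,262),(228,263),(228,382),(162,385)]),('far',-.042,[(140,148),(203,148),(203,207)])):
    for p in pts:
        o,k=ray('side',205+p[0]/5,140+p[1]/5);q=o+k*((yy-(o-mid)@d)/(k@d));print(nm,p,q,'depth',(q-mid)@n)
# front face plane at depth .046 from top view
for nm,p in(('Lbot',(170,215)),('Lbot',(245,207)),('Rbot',(383,200)),('Rbot',(462,190)),('Ltopfr',(155,170)),('Ltopfr',(245,168)),('Rtf',(378,150)),('Rtf',(470,140))):
    o,k=ray('top',190+p[0]/5,150+p[1]/5);q=o+k*((.046-(o-mid)@n)/(k@n));print(nm,q,'lat',(q-mid)@d)
E
```

```text
board top front [0.594  0.2133 0.18  ] [ 0.6491 -0.0897  0.18  ] 0.30793933312237015
mat [ 0.445  -0.0088  0.005 ] [array([0.5142, 0.0329, 0.005 ]), array([ 0.4878, -0.0774,  0.005 ]), array([ 0.3758, -0.0512,  0.005 ]), array([0.4023, 0.0606, 0.005 ])]
side board [0.5974 0.2276 0.18  ] [ 0.6591 -0.0852  0.18  ]
dir [-0.1787  0.9839  0.    ] n [-0.9839 -0.1787  0.    ] mid [0.6216 0.0618 0.18  ]
near (160, 262) [0.6047 0.1584 0.1692] depth -0.0006963223423839017
near (228, 263) [0.5658 0.1513 0.1663] depth 0.03884619849499004
near (228, 382) [0.5643 0.151  0.0823] depth 0.04034901881686545
near (162, 385) [0.6034 0.1581 0.0827] depth 0.0006107209070758124
far (140, 148) [0.6298 0.0206 0.1679] depth -0.0007762250554448711
far (203, 148) [0.5904 0.0135 0.166 ] depth 0.03931300166453788
far (203, 207) [0.5899 0.0134 0.1227] depth 0.03982279444977976
Lbot [0.5597 0.1447 0.1112] lat 0.09263526532550179
Lbot [0.5682 0.098  0.1073] lat 0.04512744208914032
Rbot [0.5842 0.0102 0.076 ] lat -0.04411713759465676
Rbot [ 0.5935 -0.041   0.0766] lat -0.09618342138475719
Ltopfr [0.5602 0.1424 0.2368] lat 0.09030022237349182
Ltopfr [0.5691 0.0931 0.2146] lat 0.040186526759895654
Rtf [0.5829 0.017  0.2187] lat -0.03716534840513254
Rtf [ 0.5926 -0.0359  0.2154] lat -0.09100198940753979
```

The near caddy measures about 85 mm tall (z 0.082–0.169), so it's the short one. The far (−y) caddy hangs lower (bottom around 0.04), so that is the target. The top view agrees, showing its bottom edge 35 mm lower. I'm moving above it now.

Call:
jog_arm --steps '[[[0.04,0.06,0.06,-0.03],[0.1,0.15,0.12,-0.06],[0.18,0.27,0.15,-0.1],[0.26,0.39,0.15,-0.14],[0.34,0.51,0.15,-0.178],[0.42,0.64,0.15,-0.178],[0.5,0.75,0.15,-0.178]]]' --jaw -1 --force 20

```text
t: 0.98
eef_pos: [0.4093, -0.3134, 0.3022]
eef_rot: [0.996, 0.094, -0.0, -0.0]
contact_force: [0.7, -1.7, 0.2]
width: 0.995
grasp_force: 0.0
```

Call:
jog_arm --steps '[[[0.08,0.12,0,0],[0.17,0.25,0,0],[0.25,0.38,0,0],[0.33,0.51,0,0],[0.4,0.63,0,0],[0.46,0.72,0,0],[0.5,0.77,0,0],[0.5,0.77,0,0],[0.5,0.77,0,0]]]'

```text
t: 2.1
eef_pos: [0.608, -0.0089, 0.3018]
eef_rot: [0.996, 0.093, -0.001, 0.0]
contact_force: [-0.2, -0.9, 0.9]
width: 0.998
grasp_force: 0.0
```

```bash
python3 - <<'E'
from h import *
s=monitor.read_state();print(s['t'],s['eef_pos'],s['eef_rot'],s['contact_force'])
snap('side','s2',(180,100,310,230),4.5);snap('top','t2',(180,110,340,230),5)
E
```

```text
2.1 [ 0.60801072 -0.00885043  0.30179769] [ 9.95686772e-01  9.27752398e-02 -6.80179822e-04  3.79223435e-04] [-0.17618227 -0.90854735  0.88524252]
```

View pics/s2.png

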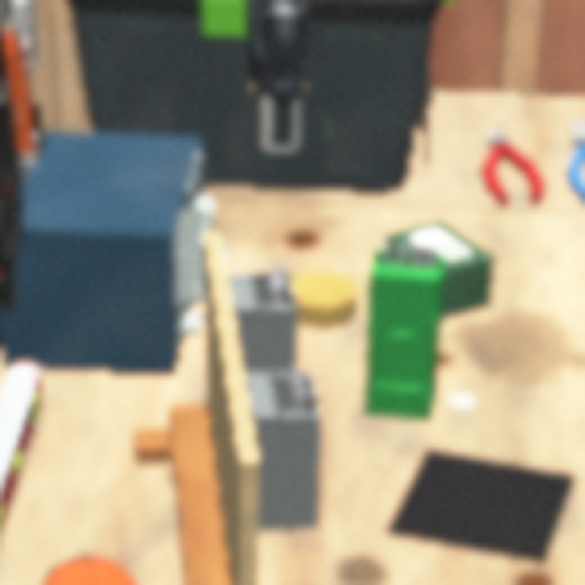

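The open gripper hangs at (281,125), behind and above the tall caddy's top at (265,290), with nothing in the way of the descent. I'm going down around it.

Call:
jog_arm --steps '[[[0.015,-0.005,0,0],[0.015,-0.005,-0.1,0],[0.015,-0.005,-0.2,0],[0.015,-0.005,-0.28,0],[0.015,-0.005,-0.34,0],[0.015,-0.005,-0.38,0],[0.015,-0.005,-0.41,0],[0.015,-0.005,-0.41,0],[0.015,-0.005,-0.41,0]]]'

```text
t: 3.32
eef_pos: [0.6153, -0.0096, 0.1392]
eef_rot: [0.996, 0.093, 0.001, 0.0]
contact_force: [0.1, 1.1, 0.2]
width: 1.0
grasp_force: 0.0
```

```bash
python3 - <<'E'
from h import *
snap('side','s3',(215,135,285,205),8)
snap('top','t3',(190,130,310,220),6)
E
```

```text
(no output)
```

View pics/s3.png

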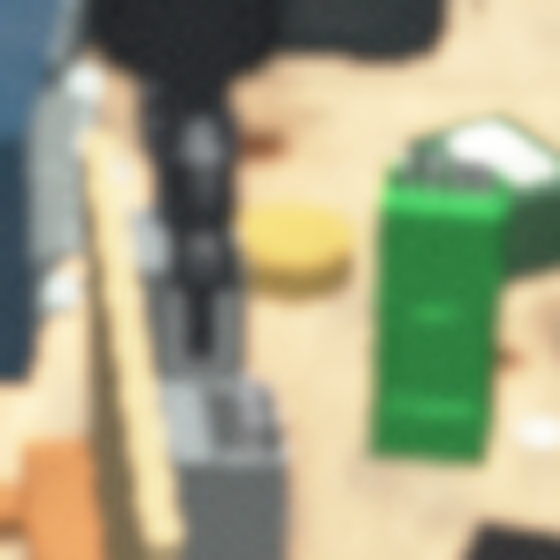

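The finger (200,300) sits mid-depth on the tall caddy's side face (150–245), so it's well placed. I'm closing gently.

Call:
jog_arm --steps '[[[0,0,0,0],[0,0,0,0],[0,0,0,0],[0,0,0,0],[0,0,0,0],[0,0,0,0],[0,0,0,0],[0,0,0,0]]]' --jaw 1 --force 20

```text
t: 4.42
eef_pos: [0.6148, -0.0097, 0.1386]
eef_rot: [0.996, 0.093, 0.0, 0.0]
contact_force: [-1.0, -0.7, 4.9]
width: 0.657
grasp_force: 26.6
```

Call:
jog_arm --steps '[[[0,0,0.01,0],[0,0,0.02,0],[0,0,0.03,0],[0,0,0.04,0],[0,0,0.05,0],[0,0,0.06,0],[0,0,0.06,0]]]'

```text
t: 5.3
eef_pos: [0.6147, -0.0096, 0.1627]
eef_rot: [0.996, 0.093, 0.0, 0.0]
contact_force: [-0.3, -0.2, -2.8]
width: 0.648
grasp_force: 25.9
```

Call:
jog_arm --steps '[[[0,0,0.003,0],[0,0,0.006,0],[0,0,0.006,0]]]'

```text
t: 5.68
eef_pos: [0.6147, -0.0096, 0.1647]
eef_rot: [0.996, 0.093, 0.0, 0.0]
contact_force: [-0.1, 0.1, -3.0]
width: 0.651
grasp_force: 25.9
```

Call:
jog_arm --steps '[[[0,0,0.0025,0],[0,0,0.005,0],[0,0,0.005,0]]]'

```text
t: 6.05
eef_pos: [0.6147, -0.0096, 0.1668]
eef_rot: [0.996, 0.093, 0.0, 0.0]
contact_force: [0.6, -0.2, -1.1]
width: 0.652
grasp_force: 25.9
```

Call:
jog_arm --steps '[[[0,0,0.0025,0],[0,0,0.005,0],[0,0,0.005,0]]]'

```text
t: 6.42
eef_pos: [0.6147, -0.0096, 0.1688]
eef_rot: [0.996, 0.093, 0.0, 0.0]
contact_force: [-0.7, 0.9, -2.4]
width: 0.654
grasp_force: 25.9
```

Call:
jog_arm --steps '[[[0,0,0.0025,0],[0,0,0.005,0],[0,0,0.005,0]]]'

```text
t: 6.8
eef_pos: [0.6147, -0.0096, 0.1708]
eef_rot: [0.996, 0.093, 0.0, 0.0]
contact_force: [-0.1, 0.3, -3.1]
width: 0.65
grasp_force: 25.9
```

Call:
jog_arm --steps '[[[0,0,0.0025,0],[0,0,0.005,0],[0,0,0.005,0]]]'

```text
t: 7.18
eef_pos: [0.6147, -0.0096, 0.1728]
eef_rot: [0.996, 0.093, 0.0, 0.0]
contact_force: [0.4, -0.6, -2.6]
width: 0.648
grasp_force: 25.9
```

Call:
jog_arm --steps '[[[0,0,0.0025,0],[0,0,0.005,0],[0,0,0.005,0]]]'

```text
t: 7.55
eef_pos: [0.6147, -0.0096, 0.1748]
eef_rot: [0.996, 0.093, 0.0, 0.0]
contact_force: [-0.1, -0.5, -3.0]
width: 0.652
grasp_force: 25.9
```

Call:
jog_arm --steps '[[[0,0,0.0025,0],[0,0,0.005,0],[0,0,0.005,0]]]'

```text
t: 7.92
eef_pos: [0.6147, -0.0096, 0.1768]
eef_rot: [0.996, 0.093, 0.0, 0.0]
contact_force: [-0.5, -0.1, -2.6]
width: 0.655
grasp_force: 25.9
```

Call:
jog_arm --steps '[[[0,0,0.0025,0],[0,0,0.005,0],[0,0,0.005,0]]]'

```text
t: 8.3
eef_pos: [0.6147, -0.0096, 0.1788]
eef_rot: [0.996, 0.093, 0.0, 0.0]
contact_force: [0.7, -0.8, -2.9]
width: 0.65
grasp_force: 25.9
```

Call:
jog_arm --steps '[[[0,0,0.0025,0],[0,0,0.005,0],[0,0,0.005,0]]]'

```text
t: 8.68
eef_pos: [0.6147, -0.0097, 0.1808]
eef_rot: [0.996, 0.093, 0.0, 0.0]
contact_force: [0.9, 0.2, -2.0]
width: 0.653
grasp_force: 25.9
```

Call:
jog_arm --steps '[[[0,0,0.0025,0],[0,0,0.005,0],[0,0,0.005,0]]]'

```text
t: 9.05
eef_pos: [0.6147, -0.0096, 0.1828]
eef_rot: [0.996, 0.093, 0.0, 0.0]
contact_force: [-0.8, 0.1, -2.6]
width: 0.657
grasp_force: 25.9
```

Call:
jog_arm --steps '[[[0,0,0.0025,0],[0,0,0.005,0],[0,0,0.005,0]]]'

```text
t: 9.43
eef_pos: [0.6147, -0.0096, 0.1848]
eef_rot: [0.996, 0.093, 0.0, 0.0]
contact_force: [0.1, 0.2, -2.6]
width: 0.658
grasp_force: 25.9
```

Call:
jog_arm --steps '[[[0,0,0.0025,0],[0,0,0.005,0],[0,0,0.005,0]]]'

```text
t: 9.8
eef_pos: [0.6146, -0.0096, 0.1865]
eef_rot: [0.996, 0.093, -0.0, -0.0]
contact_force: [0.8, 0.4, -4.5]
width: 0.656
grasp_force: 25.6
```

Call:
jog_arm --steps '[[[0,0,0.001,0],[0,0,0.002,0],[0,0,0.002,0]]]'

```text
t: 10.18
eef_pos: [0.6144, -0.0096, 0.1868]
eef_rot: [0.996, 0.093, -0.0, -0.0]
contact_force: [2.0, -0.1, -9.7]
width: 0.652
grasp_force: 25.2
```

Force has risen to about −10 N and z lags, so that's the stop, at about z 0.1863. I'm easing down about 6.5 mm below it, then drawing off in small steps.

Call:
jog_arm --steps '[[[0,0,-0.006,0],[0,0,-0.012,0],[0,0,-0.019,0],[0,0,-0.019,0],[0,0,-0.019,0]]]'

```text
t: 10.8
eef_pos: [0.6147, -0.0096, 0.18]
eef_rot: [0.996, 0.093, 0.0, 0.0]
contact_force: [-0.7, -0.4, -3.0]
width: 0.655
grasp_force: 25.8
```

Call:
jog_arm --steps '[[[-0.005,-0.001,0,0],[-0.01,-0.002,0,0],[-0.01,-0.002,0,0]]]'

```text
t: 11.18
eef_pos: [0.6104, -0.0105, 0.1799]
eef_rot: [0.996, 0.093, -0.0, 0.0]
contact_force: [0.4, -0.6, -2.3]
width: 0.656
grasp_force: 25.8
```

Call:
jog_arm --steps '[[[-0.005,-0.001,0,0],[-0.01,-0.002,0,0],[-0.01,-0.002,0,0]]]'

```text
t: 11.55
eef_pos: [0.6064, -0.0113, 0.1799]
eef_rot: [0.996, 0.093, -0.0, 0.0]
contact_force: [-0.4, 0.3, -2.1]
width: 0.651
grasp_force: 25.8
```

Call:
jog_arm --steps '[[[-0.005,-0.001,0,0],[-0.01,-0.002,0,0],[-0.01,-0.002,0,0]]]'

```text
t: 11.92
eef_pos: [0.6025, -0.0121, 0.1799]
eef_rot: [0.996, 0.093, -0.0, 0.0]
contact_force: [-0.1, 0.3, -2.2]
width: 0.653
grasp_force: 25.8
```

Drawn off freely. I'm bringing it clear of the board towards the mat.

Call:
jog_arm --steps '[[[-0.03,-0.005,0,0],[-0.065,-0.011,0,0],[-0.1,-0.017,0,0],[-0.14,-0.022,0,0],[-0.18,-0.018,0,0],[-0.23,-0.01,0,0],[-0.29,0,0,0],[-0.34,0.004,0,0],[-0.38,0.008,0,0],[-0.39,0.008,0,0],[-0.39,0.008,0,0]]]'

```text
t: 13.3
eef_pos: [0.447, -0.0089, 0.1802]
eef_rot: [0.996, 0.093, 0.001, 0.0]
contact_force: [0.3, 0.5, -2.1]
width: 0.654
grasp_force: 25.8
```

```bash
python3 - <<'E'
from h import *
snap('side','s4',(215,130,345,260),4.6)
M=[at('side',180+u/4.5,100+v/4.5,2,.005) for u,v in((430,452),(572,478),(545,558),(392,530))];print(np.mean(M,0),M)
print(monitor.read_state()['eef_pos'])
E
```

```text
[0.44670346 0.00208476 0.005     ] [array([ 0.48856948, -0.06541344,  0.005     ]), array([ 0.37922339, -0.03825356,  0.005     ]), array([0.40395725, 0.06873088, 0.005     ]), array([0.51506372, 0.04327516, 0.005     ])]
[ 0.44734827 -0.00888753  0.18015821]
```

View pics/s4.png

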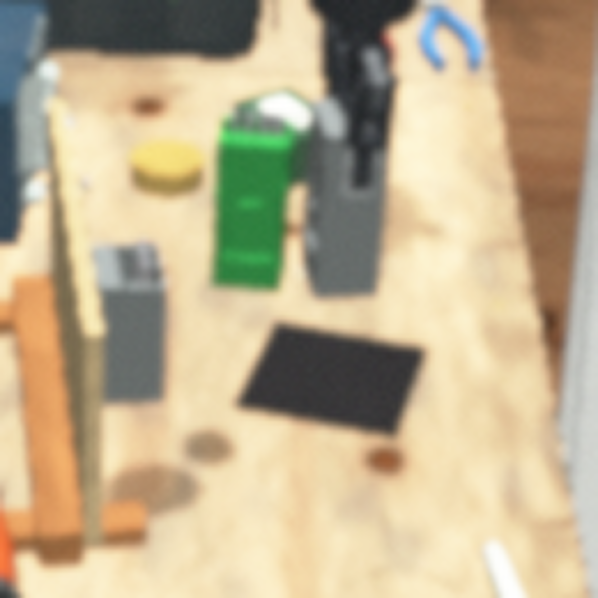

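The caddy hangs upright in the grip at (345,230), and the short one still hangs at (135,320). The mat centre is about (0.446, −0.003), averaging both views. I'm lowering.

Call:
jog_arm --steps '[[[0,0.005,-0.02,0],[0,0.01,-0.05,0],[0,0.015,-0.08,0],[0,0.015,-0.11,0],[0,0.015,-0.14,0],[0,0.015,-0.16,0],[0,0.015,-0.16,0]]]'

```text
t: 14.22
eef_pos: [0.4462, -0.0028, 0.1152]
eef_rot: [0.996, 0.093, -0.001, -0.0]
contact_force: [0.0, -0.4, -2.5]
width: 0.652
grasp_force: 25.8
```

Call:
jog_arm --steps '[[[0,0,-0.005,0],[0,0,-0.01,0],[0,0,-0.01,0]]]'

```text
t: 14.6
eef_pos: [0.4467, -0.0029, 0.112]
eef_rot: [0.996, 0.093, 0.0, 0.0]
contact_force: [0.1, -0.9, -2.5]
width: 0.651
grasp_force: 25.8
```

Call:
jog_arm --steps '[[[0,0,-0.0025,0],[0,0,-0.005,0],[0,0,-0.005,0]]]'

```text
t: 14.98
eef_pos: [0.4466, -0.0028, 0.1099]
eef_rot: [0.996, 0.093, -0.0, 0.0]
contact_force: [0.4, -0.6, -2.1]
width: 0.654
grasp_force: 25.8
```

Call:
jog_arm --steps '[[[0,0,-0.0025,0],[0,0,-0.005,0],[0,0,-0.005,0]]]'

```text
t: 15.35
eef_pos: [0.4465, -0.0028, 0.1078]
eef_rot: [0.996, 0.093, -0.0, -0.0]
contact_force: [-0.2, -0.6, -2.5]
width: 0.656
grasp_force: 25.8
```

Call:
jog_arm --steps '[[[0,0,-0.0025,0],[0,0,-0.005,0],[0,0,-0.005,0]]]'

```text
t: 15.72
eef_pos: [0.4465, -0.0028, 0.1058]
eef_rot: [0.996, 0.093, -0.0, 0.0]
contact_force: [0.5, 0.3, -1.4]
width: 0.648
grasp_force: 25.8
```

Call:
jog_arm --steps '[[[0,0,-0.0025,0],[0,0,-0.005,0],[0,0,-0.005,0]]]'

```text
t: 16.1
eef_pos: [0.4466, -0.0028, 0.1038]
eef_rot: [0.996, 0.093, -0.0, 0.0]
contact_force: [-1.2, -0.1, -2.8]
width: 0.652
grasp_force: 25.8
```

Call:
jog_arm --steps '[[[0,0,-0.0025,0],[0,0,-0.005,0],[0,0,-0.005,0]]]'

```text
t: 16.48
eef_pos: [0.4466, -0.0028, 0.1018]
eef_rot: [0.996, 0.093, -0.0, 0.0]
contact_force: [-1.2, 1.1, -2.8]
width: 0.656
grasp_force: 25.8
```

Call:
jog_arm --steps '[[[0,0,-0.0025,0],[0,0,-0.005,0],[0,0,-0.005,0]]]'

```text
t: 16.85
eef_pos: [0.4465, -0.0028, 0.0998]
eef_rot: [0.996, 0.093, -0.0, 0.0]
contact_force: [0.2, 0.7, -1.8]
width: 0.658
grasp_force: 25.8
```

Call:
jog_arm --steps '[[[0,0,-0.0025,0],[0,0,-0.005,0],[0,0,-0.005,0]]]'

```text
t: 17.23
eef_pos: [0.4468, -0.0028, 0.0985]
eef_rot: [0.996, 0.093, 0.0, 0.0]
contact_force: [-2.1, -0.3, 4.9]
width: 0.649
grasp_force: 26.6
```

Call:
jog_arm --steps '[[[0,0,-0.0025,0],[0,0,-0.005,0],[0,0,-0.005,0]]]'

```text
t: 17.6
eef_pos: [0.4475, -0.0026, 0.0983]
eef_rot: [0.996, 0.093, 0.001, 0.001]
contact_force: [-7.7, -0.5, 27.6]
width: 0.653
grasp_force: 28.8
```

Contact at z about 0.0985. I'm relaxing the press and checking before opening.

Call:
jog_arm --steps '[[[0,0,0.003,0],[0,0,0.005,0],[0,0,0.005,0]]]'

```text
t: 17.98
eef_pos: [0.4473, -0.0027, 0.0984]
eef_rot: [0.996, 0.093, 0.001, 0.0]
contact_force: [-0.9, 0.0, 6.3]
width: 0.652
grasp_force: 26.8
```

```bash
python3 - <<'E'
from h import *
snap('side','s5',(235,110,335,230),5)
E
```

```text
(no output)
```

View pics/s5.png

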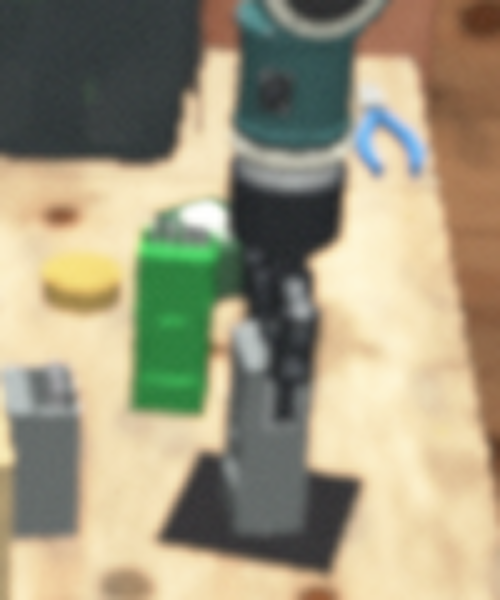

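```bash
python3 - <<'E'
from h import *
for p in((232,528),(303,535),(210,455),(358,482),(333,568),(162,540)):print(p,at('side',235+p[0]/5,110+p[1]/5,2,.005))
print(proj('side',(.4473,-.003,.07)))
E
```

```text
(232, 528) [0.46790137 0.02647928 0.005     ]
(303, 535) [0.42076619 0.03050258 0.005     ]
(210, 455) [ 0.48345665 -0.06225468  0.005     ]
(358, 482) [ 0.38104623 -0.03697541  0.005     ]
(333, 568) [0.40228359 0.06636778 0.005     ]
(162, 540) [0.51407371 0.04446802 0.005     ]
[288.7202596  194.69301767]
```

The caddy stands upright near the mat's middle (near bottom edge at (235–303, 530)). Its measured centre is within about 5 mm of the mat's. I'm releasing and withdrawing straight up.

Call:
jog_arm --steps '[[[0,0,0,0],[0,0,0,0],[0,0,0,0],[0,0,0,0],[0,0,0,0],[0,0,0,0],[0,0,0,0],[0,0,0,0]]]' --jaw -1

```text
t: 19.02
eef_pos: [0.4466, -0.0028, 0.0979]
eef_rot: [0.996, 0.093, -0.0, 0.0]
contact_force: [0.4, 0.2, -0.5]
width: 0.998
grasp_force: 0.0
```

Call:
jog_arm --steps '[[[0,0,0.02,0],[0,0,0.06,0],[0,0,0.12,0],[0,0,0.2,0],[0,0,0.3,0],[0,0,0.4,0],[0,0,0.4,0],[0,0,0.4,0]]]'

```text
t: 20.02
eef_pos: [0.4462, -0.0029, 0.2581]
eef_rot: [0.996, 0.093, 0.0, 0.0]
contact_force: [0.4, -0.6, -1.6]
width: 1.001
grasp_force: 0.0
```

```bash
python3 - <<'E'
from h import *
snap('side','s6',(205,110,335,240),4.6)
E
```

```text
(no output)
```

View pics/s6.png

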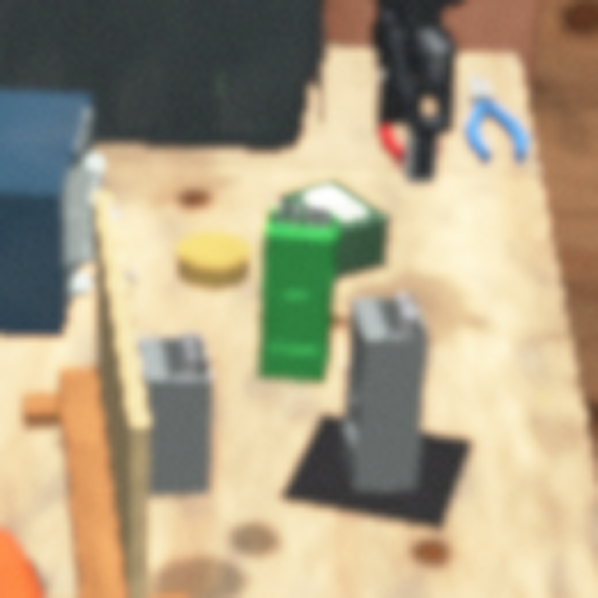

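The tall caddy stands upright on the mat at (388,400), and the short one still hangs at (180,420). The gripper is clear.

```bash
python3 -c "
from bench import r
print(r.close_job())"
```

```text
the job is handed in; nothing more can be done
None
```

The tall caddy came off its screw without forcing and stands upright, released, near the middle of the mat (about 5 mm off by my measurement); the short one still hangs, and I handed the job in at about 20 s, with no verdict returned.

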